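# Ready the copper wheel on the roll-test ramp

## Task

Get the copper drive wheel ready for its roll test: with the fingertips, push it gently up its sloping gutter until it drops into the start pocket against the rubber-faced stop at the top and stays there by itself. Only roll it along the gutter with a light, steady push - do not pinch it, lift it, flick it, press it hard against the stop or let it run back down. Leave the steel reference wheel and everything else on the bench where it is.

Things in the scene. Friction and masses are not known exactly. Their poses are not given: they have to be found in the camera images.
- gutters: Roll-test ramp: two parallel aluminium U-channels, fixed, climbing at 7 degrees. Origin midway between them at floor level, 55 mm above the bench; x up the slope (to the robot's left, within 0.4 rad), y across towards the robot's side, z square to the floor. Channel centre lines at y = +40 and -40 mm; 24 mm wide inside, walls 3 mm thick, 12 mm above the floor; low end open at x = -155 mm.
- ramp: The ramp's dark wooden base board, 340 x 150 mm, 14 mm thick, fixed on the bench; it carries the gutters. Origin under its centre, 55 mm straight below the gutters' origin; x horizontally in the uphill direction, y across towards the robot's side, z up.
- copper_wheel: Copper drive wheel, dished, brass hub, five holes: 48 mm diameter, 20 mm wide, 0.11 to 0.22 kg. Origin at its centre, y its axle (across the gutter); x, z turn as it rolls. Stands on its rim in either channel, leaning on the low cross pin, centre at gutter x = -108, z = 24 mm; its upper 36 mm stand clear above the channel walls. It rolls freely and runs back down if let go on the slope.
- steel_wheel: Grey steel reference wheel, same shape and size as the copper one, at the same place in the other channel, 80 mm to its side. Origin at its centre. To be left alone.
- pin_near (a point): Centre of the steel cross pin, 6 mm thick, lying on the floor of the channel nearer the robot: gutter frame (-125, 40, 3) mm. A waiting wheel leans on its uphill side. Axes as the gutters.
- pin_far (a point): The same pin in the channel farther from the robot: gutter frame (-125, -40, 3) mm.
- lip_near (a point): Lip where the sloping floor ends and the start pocket begins, nearer channel: gutter frame (85, 40, 0) mm. The dark pocket floor starts 2.5 mm below the lip and falls 10 degrees relative to the slope (3 degrees down in the room) towards the stop. Once a wheel's centre is 5 mm past the lip it drops in and stays by itself; before that it rolls back down.
- lip_far (a point): The same lip in the channel farther from the robot: gutter frame (85, -40, 0) mm.
- pocket_near (a point): Where a wheel's centre lies when it rests in the start pocket against the stop, nearer channel: gutter frame (103, 40, 18.7) mm, 18 mm past the lip. The stop is a steel bar across both channels, 24 mm farther uphill, faced with rubber, its top 30 mm above the floor line.
- pocket_far (a point): The same point for the channel farther from the robot: gutter frame (103, -40, 18.7) mm.
- brass_key: Bystander: brass clockwork key lying on the bench beyond the ramp, 52 x 38 mm, under 10 mm high. Origin under it.
- music_box: Bystander: black-lacquered tin music box mechanism with brass cylinder, 78 x 56 mm, 43 mm high, on the bench on the robot's side of the ramp. Origin under its centre.
- screwdriver: Bystander: screwdriver 150 mm long lying on the bench beyond the ramp. Origin under it, near its middle.
- tin_wing: Bystander: sky-blue tin airplane wing, about 235 x 72 mm, 9 mm high, lying at the right under the magnifier lamp. Origin under it, near its middle.
- polish_tin: Bystander: round tin of polish with a green lid, 70 mm diameter, 30 mm high, at the left. Origin under its centre.
Not all that is in view belongs to the job. Of the things like the copper_wheel, leave any that is blue, purple or red; of the rest the smaller one is meant.

How it is judged:
By the outcome, as a careful person would: the job done as asked, in the order asked, and still so for the second after the job is handed in, with the robot touching nothing.
It also fails if it takes over 42 s, if anything falls off the work surface, if the arm or the gripper's body presses on something with over 40 N, if the wrist force passes 120 N, or if a joint passes its speed limit or range.

## Robot

A 6-joint arm with a two-finger parallel gripper is mounted at the origin on the work surface. World frame = base frame: x ahead of the robot, y to its left, z up, the work surface at z = 0. Lengths are in m, angles in rad, forces in N, time in s.
With the tool pointing down it reaches from about 0.25 to 0.775 m from the base axis. Payload 4 kg.
Tool frame: the origin (TCP) lies midway between the tips of the shut fingers; the grasp point (between the pads) lies 19 mm behind it; z points along the fingers, y is the line along which they close (so a half turn about z gives the same grasp; the last joint's range is limited). The gripper opens to 94 mm and grips with 3 to 60 N. Pads are 16 mm wide; open, the fingers measure 119 mm over their backs; the gripper's body (75 mm by 177 mm) begins 78 mm behind the grasp point.
Start: joints at [1.094, 0.087, 1.371, -0, 1.684, -0.103], TCP at [0.201, 0.512, 0.167] pointing down, gripper open.
Joint ranges: [-3.1, 3.1], [-0.76, 2.03], [0.27, 2.55], [-1.08, 4.22], [0.17, 2.65], [-2.57, 2.57]. Speed limits (rad/s): [2.79, 2.79, 3.14, 3.14, 3.14, 3.14].

## Interface

Orientations are given as [roll, pitch, yaw] about the fixed x, y, z axes, in that order (R = Rz(yaw) Ry(pitch) Rx(roll)).
In Python, from bench import get_obs, snapshot, close_job gives the robot as it stands. The module is installed in compiled form; this text tells all that it offers.
- The arm moves only by the tool drive_tool, never from a script. Its argument "commands" is a list of rows, each a list of 6 numbers: the shift along the tool's x, y, z in units of 0.04 m (1.0 is 0.04 m), then the turn, a rotation vector about the tool's x, y, z in units of 0.1 rad (1.0 is 0.1 rad). In form: [[dx, dy, dz, wx, wy, wz], ...]. A call has 1 to 20 rows; each row shifts and turns the commanded pose from where the row before left it, along the tool's axes as they then stand; what a row does not reach is not made up. A row lasts 1/8 s, in which the tool goes at most 62.5 mm and 10.7 degrees, less where a joint would pass 70% of its speed; a pose out of reach is approached as far as the arm can. A call with a number of a shift or a turn outside -1 to 1 is refused whole. A call with a gripper value outside its range is refused whole. "gripper" is the closure, from 0 (fully open) to 1 (shut), set as the call begins (left out, the last holds). The fingers move at their own pace and stop on an object; the grip force is fixed at half the most. Time passes only in rows, so rows that do not move let the fingers close. It gives the time, the measured TCP pose, the force, the opening and the grip force at its end, in the units of the state.
- get_obs(): the state, without advancing time (a new reading comes with each control period).
- snapshot(name): name is "scene" or "side" or "wrist"; returns a dict with "image" (384x512x3 uint8, blue, green, red), "range_z" (384x512 float32, m along the optical axis (not along the pixel's ray), 0 where there is no reading), "fx", "fy", "cx", "cy" (pixels), "k1" (the pictures are not rectified: a ray, as slopes to the right and down, at radius r is drawn at 1 + k1 r^2 times it, then the intrinsics apply), "rvec" (rotation vector, rad) and "tvec" (3), from world to camera coordinates, as OpenCV has them. Camera axes: x right, y down, z forward; pixel columns grow to the right and rows downward; lengths in m; the calibration is good to about 2 mm. A picture is of the moment at which its call begins.
- close_job(): hands the job in; it is judged then, once.
The state is a dict: "time": time; "joint_positions": joint angles; "qvel": joint speeds; "joint_torque": joint torques, N m; "tool_pos": TCP position; "ee_rot": TCP orientation; "wrist_force": force on the tool from outside, world axes, zero at the start; "wrist_torque": the same for the moment, N m; "width": finger opening in m; "finger_force": force on a finger pad.
Only numpy, scipy, OpenCV 4.12 (cv2) and the standard library are available. Lean on these libraries where they do the work, as an engineer would, in place of code of your own. Each camera call takes 0.05 s, during which the arm holds its last target. There are 200 camera calls.

## Working session

There is one attempt and no reset: what is moved stays moved. The work goes in short steps, Python scripts to look and compute and a tool call to move; the robot and the scene stay as the last step left them, time stands still between calls to the robot, and variables do not carry over. Pictures are saved under pics/ and viewed, at most 10 in all, crops included, and the job is handed in when it is done.

Besides the shell and the picture viewer there is one more tool, called after "Emit:" as name(argument=value, ...), one argument or row to a line, values as JSON. drive_tool: Moves the arm, as the interface text tells. Its arguments: {"type":"object","properties":{"commands":{"type":"array"},"gripper":{"type":"number"}},"required":["commands"]}

```bash
mkdir -p pics; cat > h.py <<'E'
import numpy as np, cv2
from bench import get_obs, snapshot
def pts(s):
    h,w=s["range_z"].shape
    u,v=np.meshgrid(np.arange(w),np.arange(h))
    K=np.array([[s["fx"],0,s["cx"]],[0,s["fy"],s["cy"]],[0,0,1]])
    d=np.array([s["k1"],0,0,0,0],float)
    n=cv2.undistortPoints(np.stack([u,v],-1).reshape(-1,1,2).astype(np.float64),K,d).reshape(h,w,2)
    z=s["range_z"].astype(float)
    c=np.dstack([n[...,0]*z,n[...,1]*z,z])
    R=cv2.Rodrigues(np.array(s["rvec"],float))[0]
    return (c-np.array(s["tvec"]).reshape(3))@R   # world
def proj(s,P):
    K=np.array([[s["fx"],0,s["cx"]],[0,s["fy"],s["cy"]],[0,0,1]])
    return cv2.projectPoints(np.array(P,float).reshape(-1,1,3),np.array(s["rvec"],float),np.array(s["tvec"],float),K,np.array([s["k1"],0,0,0,0],float))[0].reshape(-1,2)
E
python3 - <<'E'
from h import *
import pickle
for n in("scene","side"):
    s=snapshot(n);pickle.dump(s,open(n+".pkl","wb"));cv2.imwrite(f"pics/{n}0.png",s["image"])
    R=cv2.Rodrigues(np.array(s["rvec"],float))[0];print(n,-R.T@np.array(s["tvec"]).reshape(3),s["fx"])
print(get_obs())
E
```

```text
scene [1.33561365 0.03926867 1.03328159] 424.39391244926185
side [ 0.36448391 -0.84410275  1.03977568] 382.701555329848
{'time': 0.1, 'joint_positions': array([ 1.09388798e+00,  8.78949599e-02,  1.37209416e+00,  2.30604540e-05,
        1.68359474e+00, -1.03117558e-01]), 'qvel': array([ 9.33934214e-04, -2.41486943e-03, -3.22025824e-03, -1.65427587e-05,
        1.18445393e-04,  5.12903746e-05]), 'joint_torque': array([ 3.51968425e-03, -3.41250122e+01, -3.03303194e+01,  7.20219570e-02,
        3.03411449e-02, -6.34711773e-05]), 'tool_pos': array([0.20057422, 0.51151414, 0.16571827]), 'ee_rot': array([-3.13961439e+00, -2.27760959e-04,  2.76780421e+00]), 'wrist_force': array([-0.67298568,  0.92253417,  0.31815282]), 'wrist_torque': array([-0.02620309,  0.04884956,  0.00906815]), 'finger_force': 0.0, 'width': 0.09396506031257224}
```

View pics/scene0.png

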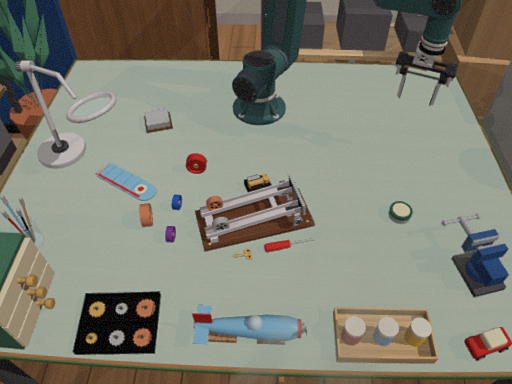

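View pics/side0.png

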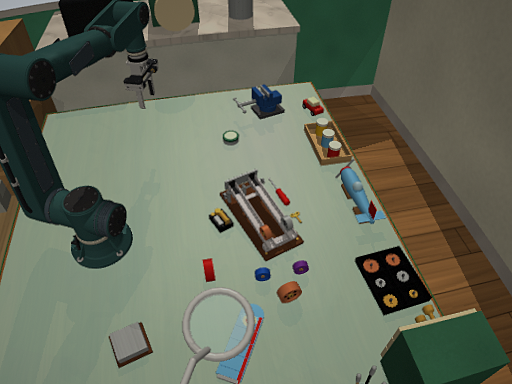

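The scene view shows the ramp at about (255,212), with its uphill end on the right, the robot's left. Wheels that could be meant:
- orange wheel in the channel nearer the robot (214,202)
- larger orange wheel on the bench (146,214)
- red (196,163), blue (177,202) and purple (171,234) wheels, all excluded by colour

The smaller orange one in the near channel fits, and the grey steel wheel stands at (222,226). I'll confirm this in a crop and measure.

```bash
python3 - <<'E'
from h import *
import pickle
S={n:pickle.load(open(n+".pkl","rb")) for n in("scene","side")}
s=S["scene"];c=s["image"][165:255,130:330];a=cv2.resize(c,None,fx=4,fy=4,interpolation=cv2.INTER_CUBIC)[:, :800]
t=S["side"]["image"][160:310,190:330];b=cv2.resize(t,(224,240),interpolation=cv2.INTER_CUBIC)
o=np.zeros((600,800,3),np.uint8);o[:360]=a;o[360:,:224]=b;cv2.imwrite("pics/crop1.png",o)
for n,s in S.items():
    P=pts(s);hsv=cv2.cvtColor(s["image"],cv2.COLOR_BGR2HSV);ok=s["range_z"]>0
    reg=ok&(P[...,0]>.3)&(P[...,0]<.75)&(P[...,1]>-.3)&(P[...,1]<.3)
    m=(reg&(hsv[...,0]>5)&(hsv[...,0]<17)&(hsv[...,1]>110)&(hsv[...,2]>110)).astype(np.uint8)
    k,l,st,ce=cv2.connectedComponentsWithStats(m)
    for i in range(1,k):
        if st[i,4]>25:
            q=P[l==i];print(n,"orange",ce[i].round(),st[i,4],np.percentile(q,[5,50,95],axis=0).round(3).tolist())
    # board top: z ~ .014
    m=(reg&(P[...,2]>.008)&(P[...,2]<.022)&(hsv[...,2]<130)&((hsv[...,0]<20)|(hsv[...,0]>170))).astype(np.uint8)
    m=cv2.morphologyEx(m,cv2.MORPH_CLOSE,np.ones((15,15)))
    k,l,st,ce=cv2.connectedComponentsWithStats(m);i=1+np.argmax(st[1:,4])
    # hull corners in world
    vv,uu=np.nonzero(l==i); q=P[vv,uu]; q=q[(q[:,2]>.008)&(q[:,2]<.022)]
    r=cv2.minAreaRect(q[:,:2].astype(np.float32)*1000);print(n,"board",r,st[i,4],np.median(q[:,2]))
    # high points: walls/stops
    m=reg&(P[...,2]>.05)&(hsv[...,1]<70); q=P[m]
    r=cv2.minAreaRect(q[:,:2].astype(np.float32)*1000);print(n,"grey",r)
E
```

```text
scene orange [213. 201.] 115 [[0.536, -0.135, 0.051], [0.549, -0.121, 0.083], [0.558, -0.099, 0.09]]
scene board ((542.9378662109375, -2.2546234130859375), (281.6897277832031, 337.3003234863281), 18.15584945678711) 4533 0.013107736333367044
scene grey ((553.5628662109375, -6.198455810546875), (165.17333984375, 285.6063537597656), 19.33640480041504)
side orange [266. 230.] 70 [[0.535, -0.135, 0.041], [0.546, -0.122, 0.086], [0.562, -0.086, 0.091]]
side board ((538.23095703125, -5.3466949462890625), (272.3907470703125, 345.7077941894531), 22.945280075073242) 3289 0.014139095242366454
side grey ((507.8725280761719, -39.04425048828125), (377.0570983886719, 279.7267150878906), 88.35504913330078)
```

View pics/crop1.png

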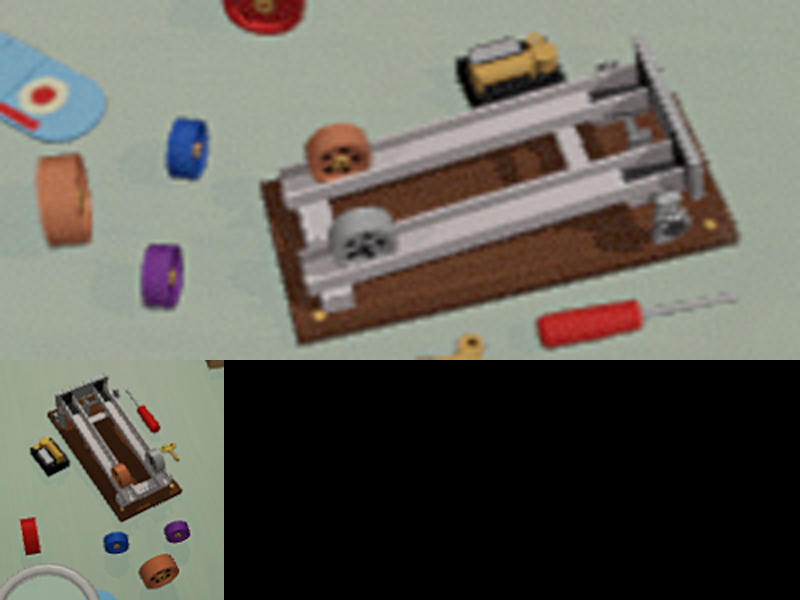

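The crop confirms it: the small copper wheel stands in the near channel (scene about (214,203)), steel is in the far channel, and the larger copper wheel lies loose on the bench. Next I fit the ramp pose.

```bash
cat > fit.py <<'E'
from h import *
import pickle
from scipy.optimize import least_squares
S={n:pickle.load(open(n+".pkl","rb")) for n in("scene","side")}
def frame(x,y,a):
    u=np.array([np.cos(a),np.sin(a),0]);l=np.array([-np.sin(a),np.cos(a),0]);z=np.array([0,0,1.])
    t=np.radians(7);ux=np.cos(t)*u+np.sin(t)*z;uz=-np.sin(t)*u+np.cos(t)*z
    return np.array([x,y,.055]),np.stack([ux,l,uz],1)
if __name__=="__main__":
  for n,s in S.items():
    P=pts(s);hsv=cv2.cvtColor(s["image"],cv2.COLOR_BGR2HSV);ok=s["range_z"]>0
    reg=ok&(P[...,0]>.42)&(P[...,0]<.68)&(P[...,1]>-.2)&(P[...,1]<.2)
    m=(reg&(hsv[...,1]>85)&(hsv[...,2]<125)&((hsv[...,0]<17)|(hsv[...,0]>173))&(P[...,2]<.02)&(P[...,2]>.004)).astype(np.uint8)
    k,l,st,ce=cv2.connectedComponentsWithStats(cv2.morphologyEx(m,cv2.MORPH_CLOSE,np.ones((5,5))))
    keep=np.isin(l,[i for i in range(1,k) if st[i,4]>60])&(m>0)&(P[...,2]>.009)
    q=P[keep];r=cv2.minAreaRect(q[:,:2].astype(np.float32)*1000);print(n,"board",r,len(q))
    a=np.radians(90+ (r[2] if r[2]<45 else r[2]-90))
    O,R=frame(r[0][0]/1e3,r[0][1]/1e3,a)
    G=(P-O)@R
    box=ok&(abs(G[...,0])<.17)&(abs(G[...,1])<.075)&(G[...,2]>-.01)&(G[...,2]<.07)
    g=G[box];h=hsv[box]
    cop=(h[:,0]>4)&(h[:,0]<18)&(h[:,1]>100)&(g[:,2]>.014)
    up=g[(g[:,2]>.016)&~cop&(g[:,0]<-.05)]
    print(" cop min/max",np.percentile(g[cop],[2,50,98],axis=0).round(4).tolist())
    print(" steel",np.percentile(up,[2,50,98],axis=0).round(4).tolist())
    st=g[(g[:,0]>.1)&(g[:,2]>.022)];print(" stop",np.percentile(st,[2,50,98],axis=0).round(4).tolist())
    w=g[(abs(g[:,0])<.07)&(g[:,2]>.008)&(g[:,2]<.018)]
    for lo,hi in((-.07,-.04),(-.04,-.01),(.01,.04),(.04,.07)):
        ww=w[(w[:,1]>lo)&(w[:,1]<hi)]
        if len(ww)>10: print(" wall y,slope",lo,len(ww),np.median(ww[:,1]).round(4),np.polyfit(ww[:,0],ww[:,1],1).round(4),np.percentile(ww[:,2],90).round(4))
E
python3 fit.py
```

```text
scene board ((551.1705932617188, 0.290863037109375), (151.4314727783203, 335.797607421875), 17.767732620239258) 1978
 cop min/max [[-0.1287, 0.0312, 0.0155], [-0.1076, 0.0371, 0.0381], [-0.087, 0.0517, 0.0492]]
 steel [[-0.1295, -0.0501, 0.0181], [-0.106, -0.0435, 0.0364], [-0.0836, 0.0525, 0.0492]]
 stop [[0.1284, -0.0623, 0.0227], [0.1346, -0.0039, 0.0279], [0.1394, 0.0617, 0.0322]]
 wall y,slope -0.07 62 -0.0524 [ 0.0019 -0.052 ] 0.0129
 wall y,slope -0.04 72 -0.0256 [ 0.0081 -0.0255] 0.0131
 wall y,slope 0.01 62 0.0278 [0.0023 0.0278] 0.0124
 wall y,slope 0.04 59 0.0547 [0.0136 0.0548] 0.0126
side board ((547.4285278320312, -0.5367279052734375), (150.62644958496094, 340.4196472167969), 17.97557830810547) 1396
 cop min/max [[-0.129, 0.0301, 0.0158], [-0.1147, 0.0422, 0.0418], [-0.0866, 0.0507, 0.05]]
 steel [[-0.129, -0.0505, 0.0171], [-0.1098, -0.0362, 0.0384], [-0.083, 0.0499, 0.05]]
 stop [[0.1293, -0.0589, 0.0225], [0.1339, 0.0078, 0.0282], [0.1415, 0.063, 0.035]]
 wall y,slope -0.07 37 -0.0538 [ 0.001  -0.0538] 0.0152
 wall y,slope -0.04 47 -0.0263 [-0.0004 -0.0266] 0.0137
 wall y,slope 0.01 49 0.0266 [-0.003   0.0264] 0.0144
 wall y,slope 0.04 47 0.0534 [0.0034 0.0533] 0.0146
```

The fit holds in both views: walls at ±26.5/±53.5 mm, wheels at x = -108 mm, stop in place. The gutter origin is about (0.549, 0, 0.055), with uphill yaw at 108°. I'll shut the fingers, turn tool x to point uphill, then travel high to a point behind the wheel.

Emit:
drive_tool(
  commands=[
    [0,0,0,0,0,0.98],
    [0,0,0,0,0,0.98],
    [0,0,0,0,0,0.98],
    [0,0,0,0,0,0.98],
    [0,0,0,0,0,0.98],
    [0,0,0,0,0,0.98],
    [0,0,0,0,0,0.98],
    [0,0,0,0,0,0.98],
    [0,0,0,0,0,0.98],
    [0,0,0,0,0,0],
  ],
  gripper=1,
)

```text
time: 1.35
tool_pos: [0.2007, 0.5117, 0.1662]
ee_rot: [-3.141, 0.001, 1.887]
wrist_force: [-0.7, -0.1, 0.4]
width: 0.0007
finger_force: 0.0
```

Emit:
drive_tool(
  commands=[
    [-0.98,0.175,0,0,0,0],
    [-0.98,0.175,0,0,0,0],
    [-0.98,0.175,0,0,0,0],
    [-0.98,0.175,0,0,0,0],
    [-0.98,0.175,0,0,0,0],
    [-0.98,0.175,0,0,0,0],
    [-0.98,0.175,0,0,0,0],
    [-0.98,0.175,0,0,0,0],
    [-0.98,0.175,0,0,0,0],
    [-0.98,0.175,0,0,0,0],
    [-0.98,0.175,0,0,0,0],
    [-0.98,0.175,0,0,0,0],
    [-0.98,0.175,0,0,0,0],
    [-0.98,0.175,0,0,0,0],
    [-0.98,0.175,0,0,0,0],
    [-0.98,0.175,0,0,0,0],
    [-0.98,0.175,0,0,0,0],
    [-0.98,0.175,0,0,0,0],
    [-0.98,0.175,0,0,0,0],
    [0,0,0,0,0,0],
  ],
)

```text
time: 3.85
tool_pos: [0.5582, -0.157, 0.1654]
ee_rot: [-3.14, -0.001, 1.884]
wrist_force: [0.9, -0.4, -0.1]
width: 0.0006
finger_force: 0.0
```

Emit:
drive_tool(
  commands=[
    [-0.1,0,0.5,0,0,0],
    [0,0,0.5,0,0,0],
    [0,0,0.5,0,0,0],
    [0,0,0.4,0,0,0],
    [0,0,0.3,0,0,0],
    [0,0,0.3,0,0,0],
    [0,0,0.15,0,0,0],
    [0,0,0,0,0,0],
  ],
)

```text
time: 4.85
tool_pos: [0.5591, -0.1586, 0.0604]
ee_rot: [-3.141, -0.001, 1.886]
wrist_force: [0.1, -0.2, 0.0]
width: -0.0
finger_force: 0.0
```

```bash
cat > look.py <<'E'
from h import *
from fit import frame
import sys,pickle
O,R=frame(.549,0,np.radians(108))
o=get_obs();print("t",o["time"],"tcp gutter",((o["tool_pos"]-O)@R*1000).round(1),o["wrist_force"].round(1))
for n in("scene","side"):
    s=snapshot(n);P=pts(s);hsv=cv2.cvtColor(s["image"],cv2.COLOR_BGR2HSV);G=(P-O)@R
    h=hsv;m=(s["range_z"]>0)&(abs(G[...,0])<.16)&(G[...,1]>.02)&(G[...,1]<.06)&(G[...,2]>.012)&(G[...,2]<.06)&(h[...,0]>4)&(h[...,0]<18)&(h[...,1]>100)
    if m.sum()>5:
        print(n,m.sum(),(np.percentile(G[m],[2,50,98],axis=0)*1000).round(1).tolist())
    if len(sys.argv)>1:
        c=proj(s,[O+R@np.array([float(sys.argv[2])/1000,.04,.024])])[0].astype(int)
        x,y=np.clip(c-[50,60],0,[412,264])
        cv2.imwrite(f"pics/{sys.argv[1]}_{n}.png",cv2.resize(s["image"][y:y+120,x:x+100],None,fx=4,fy=4,interpolation=cv2.INTER_CUBIC))
if len(sys.argv)>1:
    a=[cv2.imread(f"pics/{sys.argv[1]}_{n}.png") for n in("scene","side")];cv2.imwrite(f"pics/{sys.argv[1]}.png",np.hstack(a))
E
python3 look.py a -120
```

```text
t 4.85 tcp gutter [-152.2   39.4   24.1] [ 0.1 -0.2  0. ]
scene 154 [[-128.9, 29.5, 14.3], [-107.7, 34.5, 36.9], [-86.8, 49.6, 49.2]]
side 91 [[-129.9, 33.7, 12.7], [-113.7, 46.1, 39.8], [-90.5, 51.6, 49.9]]
```

View pics/a.png

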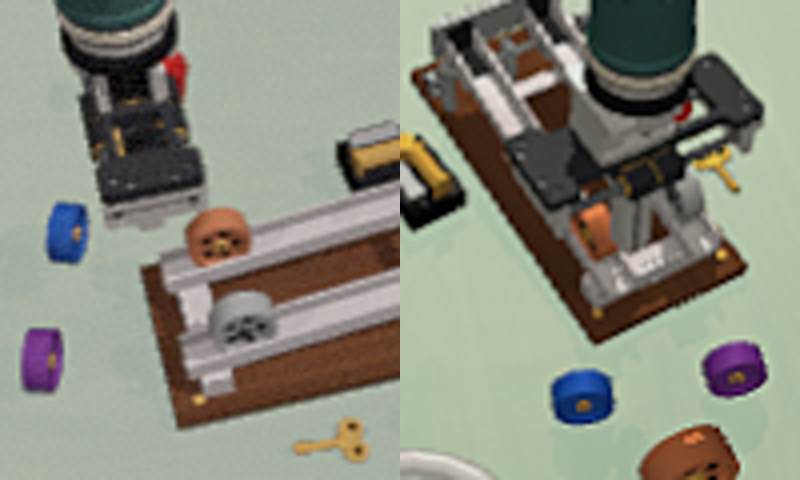

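The crop shows the copper wheel at left (218,237). The gripper looks higher and farther left in the scene view than the measured TCP implies, so I'll check where the TCP projects before going on.

```bash
python3 - <<'E'
from h import *
o=get_obs();p=np.array(o["tool_pos"]);out=[]
for n in("scene","side"):
    s=snapshot(n);im=s["image"].copy();q=proj(s,[p,p+[0,0,.1]]);print(n,q.round(1).tolist())
    c=q[0].astype(int);x,y=np.clip(c-[50,80],0,[412,264]);im=cv2.resize(im[y:y+120,x:x+100],None,fx=4,fy=4,interpolation=cv2.INTER_CUBIC)
    for k in q: cv2.drawMarker(im,tuple(((k-[x,y])*4+2).astype(int).tolist()),(0,255,0),cv2.MARKER_CROSS,12,1)
    out.append(im)
    P=pts(s);d=np.linalg.norm(P[...,:2]-p[:2],axis=2);m=(d<.05)&(P[...,2]>.095)&(s["range_z"]>0);print(m.sum(),P[m].min(0) if m.any() else 0)
    e=(d<.03)&(P[...,2]>.045)&(s["range_z"]>0);print("near tip",P[e].min(0) if e.any() else 0,e.sum())
cv2.imwrite("pics/b.png",np.hstack(out))
E
```

```text
scene [[199.6, 207.8], [195.9, 185.1]]
2890 [ 0.51989511 -0.20817346  0.10764125]
near tip [ 0.5343083  -0.18828808  0.04504934] 784
side [[272.9, 242.8], [274.1, 222.8]]
2217 [ 0.51073254 -0.2086565   0.10025268]
near tip [ 0.53111821 -0.18882817  0.04543627] 659
```

View pics/b.png

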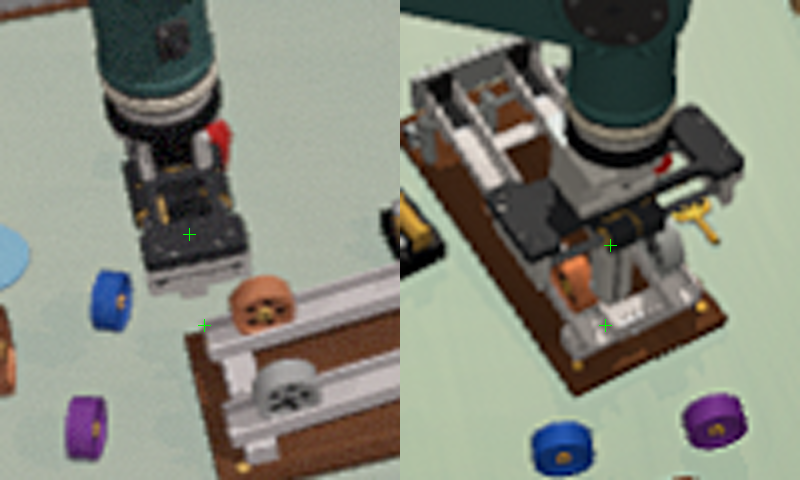

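```bash
python3 - <<'E'
from h import *
s=snapshot("side");P=pts(s)
for v in range(214,246,2): print(v,[P[v,u].round(3).tolist() for u in (272,275,278)])
s=snapshot("scene");P=pts(s)
for v in range(186,212,2): print(v,[P[v,u].round(3).tolist() for u in (192,198)])
w=snapshot("wrist");cv2.imwrite("pics/w.png",w["image"]);
E
```

```text
214 [[0.543, -0.19, 0.241], [0.553, -0.186, 0.234], [0.564, -0.177, 0.222]]
216 [[0.545, -0.185, 0.226], [0.555, -0.182, 0.221], [0.564, -0.182, 0.218]]
218 [[0.545, -0.187, 0.221], [0.553, -0.189, 0.22], [0.561, -0.192, 0.222]]
220 [[0.544, -0.192, 0.217], [0.551, -0.196, 0.221], [0.56, -0.197, 0.219]]
222 [[0.544, -0.194, 0.212], [0.551, -0.197, 0.213], [0.561, -0.194, 0.207]]
224 [[0.55, -0.171, 0.173], [0.552, -0.195, 0.202], [0.569, -0.169, 0.165]]
226 [[0.551, -0.171, 0.163], [0.56, -0.17, 0.16], [0.57, -0.167, 0.154]]
228 [[0.551, -0.172, 0.155], [0.56, -0.17, 0.15], [0.571, -0.165, 0.141]]
230 [[0.551, -0.171, 0.144], [0.561, -0.169, 0.139], [0.572, -0.165, 0.131]]
232 [[0.551, -0.172, 0.136], [0.562, -0.167, 0.126], [0.572, -0.164, 0.12]]
234 [[0.552, -0.171, 0.124], [0.562, -0.168, 0.118], [0.572, -0.165, 0.112]]
236 [[0.553, -0.17, 0.112], [0.564, -0.164, 0.103], [0.588, -0.116, 0.034]]
238 [[0.563, -0.133, 0.052], [0.576, -0.124, 0.036], [0.586, -0.126, 0.036]]
240 [[0.563, -0.134, 0.042], [0.574, -0.131, 0.036], [0.583, -0.134, 0.037]]
242 [[0.562, -0.139, 0.038], [0.569, -0.149, 0.05], [0.583, -0.138, 0.032]]
244 [[0.561, -0.146, 0.038], [0.568, -0.154, 0.046], [0.583, -0.139, 0.022]]
186 [[0.632, -0.151, 0.239], [0.633, -0.135, 0.241]]
188 [[0.64, -0.149, 0.241], [0.639, -0.134, 0.24]]
190 [[0.647, -0.148, 0.241], [0.646, -0.133, 0.24]]
192 [[0.651, -0.148, 0.238], [0.645, -0.135, 0.231]]
194 [[0.649, -0.15, 0.227], [0.642, -0.136, 0.22]]
196 [[0.643, -0.152, 0.212], [0.638, -0.138, 0.208]]
198 [[0.64, -0.154, 0.201], [0.636, -0.139, 0.198]]
200 [[0.479, -0.2, -0.001], [0.574, -0.156, 0.114]]
202 [[0.486, -0.199, -0.002], [0.489, -0.179, 0.002]]
204 [[0.495, -0.198, -0.002], [0.496, -0.178, 0.001]]
206 [[0.506, -0.196, 0.002], [0.504, -0.177, 0.001]]
208 [[0.51, -0.196, -0.003], [0.51, -0.177, -0.002]]
210 [[0.516, -0.195, -0.005], [0.53, -0.173, 0.013]]
```

View pics/w.png

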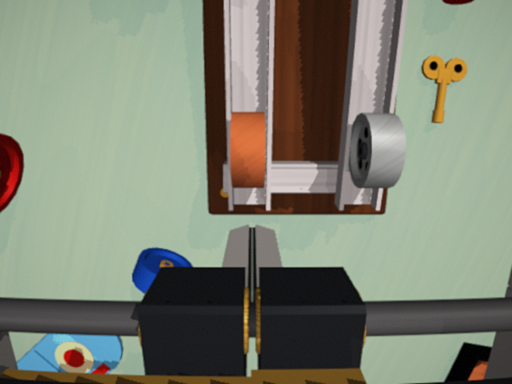

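The wrist view shows the shut fingertips at (252,230), still short of and above the ramp's low end. Depth puts the tips near z = 0.105, while the reported TCP is 0.060. I'll check that against the start picture and the current state.

```bash
python3 - <<'E'
from h import *
import pickle
o=get_obs();print(o["time"],o["tool_pos"],o["joint_positions"],o["ee_rot"])
def tip(s,p):
    P=pts(s);d=np.linalg.norm(P[...,:2]-p[:2],axis=2);m=(d<.075)&(P[...,2]>.07)&(s["range_z"]>0)
    z=P[m][:,2];print(m.sum(),np.percentile(z,[0,1,3,10]).round(3)); print("proj tcp",proj(s,[p]).round(0))
    v,u=np.nonzero(m);i=np.argsort(-v)[:6];print([(u[k],v[k],P[v[k],u[k]].round(3).tolist()) for k in i])
for n in("scene","side"):
    print(n,"start");tip(pickle.load(open(n+".pkl","rb")),np.array([.2006,.5115,.1657]))
    print(n,"now");tip(snapshot(n),np.array(o["tool_pos"]))
E
```

```text
5.2 [ 0.55958798 -0.15884719  0.0612283 ] [-3.74095224e-01  1.99468841e-01  1.45503188e+00  7.57978071e-05
  1.48623404e+00 -6.89072706e-01] [3.14088247e+00 4.87170028e-04 1.88576727e+00]
scene start
2698 [0.202 0.218 0.242 0.315]
proj tcp [[412. 109.]]
[(np.int64(429), np.int64(106), [0.228, 0.551, 0.202]), (np.int64(431), np.int64(105), [0.233, 0.554, 0.21]), (np.int64(430), np.int64(105), [0.231, 0.552, 0.207]), (np.int64(429), np.int64(105), [0.226, 0.551, 0.204]), (np.int64(433), np.int64(104), [0.232, 0.56, 0.213]), (np.int64(430), np.int64(104), [0.229, 0.552, 0.21])]
scene now
4473 [0.07  0.081 0.2   0.239]
proj tcp [[200. 208.]]
[(np.int64(213), np.int64(220), [0.616, -0.112, 0.079]), (np.int64(214), np.int64(219), [0.615, -0.109, 0.082]), (np.int64(208), np.int64(206), [0.56, -0.133, 0.072]), (np.int64(215), np.int64(205), [0.555, -0.113, 0.071]), (np.int64(209), np.int64(205), [0.559, -0.13, 0.075]), (np.int64(208), np.int64(205), [0.556, -0.134, 0.071])]
side start
1921 [0.203 0.214 0.229 0.295]
proj tcp [[149. 109.]]
[(np.int64(143), np.int64(108), [0.186, 0.455, 0.209]), (np.int64(141), np.int64(108), [0.177, 0.462, 0.206]), (np.int64(142), np.int64(108), [0.181, 0.462, 0.205]), (np.int64(144), np.int64(108), [0.19, 0.453, 0.21]), (np.int64(140), np.int64(107), [0.176, 0.451, 0.217]), (np.int64(142), np.int64(107), [0.183, 0.454, 0.215])]
side now
4117 [0.071 0.087 0.131 0.221]
proj tcp [[273. 243.]]
[(np.int64(276), np.int64(237), [0.566, -0.167, 0.1]), (np.int64(275), np.int64(237), [0.563, -0.167, 0.101]), (np.int64(274), np.int64(237), [0.559, -0.17, 0.106]), (np.int64(273), np.int64(237), [0.556, -0.17, 0.107]), (np.int64(272), np.int64(237), [0.552, -0.173, 0.112]), (np.int64(276), np.int64(236), [0.566, -0.168, 0.107])]
```

At the start and now, the real tips sit about 38 mm above the reported TCP, while x and y agree. I'll trust the cameras and lower in small steps, watching the tip.

Emit:
drive_tool(
  commands=[
    [0,0,0.25,0,0,0],
    [0,0,0.25,0,0,0],
    [0,0,0.2,0,0,0],
    [0,0,0,0,0,0],
  ],
)

```text
time: 5.8
tool_pos: [0.5584, -0.1584, 0.0313]
ee_rot: [-3.14, -0.002, 1.886]
wrist_force: [-0.6, -1.2, 0.4]
width: 0.0002
finger_force: 0.0
```

```bash
cat > tip.py <<'E'
from h import *
from fit import frame
O,R=frame(.549,0,np.radians(108))
o=get_obs();p=np.array(o["tool_pos"]);print(o["time"],p.round(4),((p-O)@R*1000).round(1),o["wrist_force"].round(1))
s=snapshot("side");P=pts(s);hsv=cv2.cvtColor(s["image"],cv2.COLOR_BGR2HSV)
d=np.linalg.norm(P[...,:2]-p[:2],axis=2);q=proj(s,[p+[0,0,.039]])[0].round().astype(int);print("expected tip px",q)
for v in range(q[1]-8,q[1]+9): print(v,[(P[v,u].round(3).tolist(),int(d[v,u]*1000)) for u in (q[0]-1,q[0]+3)])
E
python3 tip.py
```

```text
5.8 [ 0.5584 -0.1584  0.0313] [-155.2   40.    -4.8] [-0.6 -1.2  0.4]
expected tip px [273 241]
233 [([0.552, -0.17, 0.127], 12), ([0.566, -0.166, 0.119], 10)]
234 [([0.551, -0.174, 0.128], 17), ([0.566, -0.166, 0.115], 10)]
235 [([0.552, -0.171, 0.12], 14), ([0.566, -0.166, 0.11], 10)]
236 [([0.552, -0.171, 0.115], 14), ([0.566, -0.165, 0.103], 10)]
237 [([0.552, -0.171, 0.109], 13), ([0.567, -0.166, 0.099], 11)]
238 [([0.553, -0.169, 0.102], 11), ([0.566, -0.167, 0.095], 11)]
239 [([0.553, -0.17, 0.098], 13), ([0.567, -0.167, 0.09], 11)]
240 [([0.553, -0.171, 0.094], 13), ([0.568, -0.164, 0.081], 10)]
241 [([0.553, -0.171, 0.088], 13), ([0.567, -0.168, 0.081], 12)]
242 [([0.554, -0.17, 0.082], 12), ([0.575, -0.14, 0.036], 24)]
243 [([0.554, -0.171, 0.078], 13), ([0.575, -0.141, 0.032], 24)]
244 [([0.561, -0.146, 0.037], 12), ([0.576, -0.14, 0.024], 25)]
245 [([0.56, -0.15, 0.038], 8), ([0.575, -0.143, 0.023], 23)]
246 [([0.559, -0.154, 0.038], 3), ([0.575, -0.143, 0.018], 22)]
247 [([0.558, -0.157, 0.037], 1), ([0.576, -0.143, 0.013], 22)]
248 [([0.561, -0.146, 0.015], 12), ([0.574, -0.15, 0.017], 17)]
249 [([0.56, -0.151, 0.016], 7), ([0.574, -0.151, 0.012], 17)]
```

Now the tip is at about z = 0.075. I need about 0.058 (wheel centre 0.066, wall tops 0.048), so I'll lower 17 mm and then begin a gentle approach.

Emit:
drive_tool(
  commands=[
    [0,0,0.15,0,0,0],
    [0,0,0.15,0,0,0],
    [0,0,0.12,0,0,0],
    [0,0,0,0,0,0],
    [0.05,0,0,0,0,0],
    [0.05,0,0,0,0,0],
    [0.05,0,-0.01,0,0,0],
    [0.05,0,-0.01,0,0,0],
    [0.05,0,-0.006,0,0,0],
    [0.05,0,-0.006,0,0,0],
    [0.05,0,-0.006,0,0,0],
    [0.05,0,-0.006,0,0,0],
    [0.05,0,-0.006,0,0,0],
    [0.05,0,-0.006,0,0,0],
    [0.05,0,-0.006,0,0,0],
    [0.03,0,-0.004,0,0,0],
    [0,0,0,0,0,0],
  ],
)

```text
time: 7.98
tool_pos: [0.5541, -0.1389, 0.0208]
ee_rot: [3.138, 0.006, 1.885]
wrist_force: [1.1, -7.0, 4.4]
width: 0.0005
finger_force: 2.8
```

```bash
python3 look.py c -110; python3 tip.py | awk 'NR<3||NR>7'
```

```text
t 7.975 tcp gutter [-136.8   38.1  -17.7] [ 1.1 -7.   4.4]
scene 43 [[-121.6, 28.2, 13.1], [-86.2, 32.3, 20.4], [-79.1, 46.1, 41.1]]
side 45 [[-121.2, 35.3, 13.8], [-104.9, 48.1, 41.4], [-79.8, 51.2, 48.2]]
8.075 [ 0.5541 -0.1389  0.0207] [-136.9   38.1  -17.7] [ 1.9 -5.6  5.2]
expected tip px [270 238]
235 [([0.548, -0.151, 0.095], 13), ([0.562, -0.145, 0.084], 10)]
236 [([0.548, -0.152, 0.091], 14), ([0.562, -0.149, 0.083], 12)]
237 [([0.548, -0.153, 0.087], 15), ([0.562, -0.149, 0.078], 12)]
238 [([0.549, -0.149, 0.077], 11), ([0.563, -0.146, 0.069], 11)]
239 [([0.549, -0.151, 0.074], 13), ([0.563, -0.146, 0.063], 11)]
240 [([0.548, -0.152, 0.07], 14), ([0.565, -0.141, 0.051], 10)]
241 [([0.554, -0.133, 0.038], 5), ([0.565, -0.141, 0.045], 10)]
242 [([0.553, -0.137, 0.037], 2), ([0.566, -0.138, 0.036], 11)]
243 [([0.552, -0.141, 0.038], 2), ([0.564, -0.144, 0.038], 11)]
244 [([0.551, -0.146, 0.04], 7), ([0.564, -0.147, 0.038], 12)]
245 [([0.55, -0.15, 0.04], 11), ([0.563, -0.15, 0.036], 14)]
246 [([0.549, -0.152, 0.038], 14), ([0.561, -0.156, 0.04], 18)]
```

View pics/c.png

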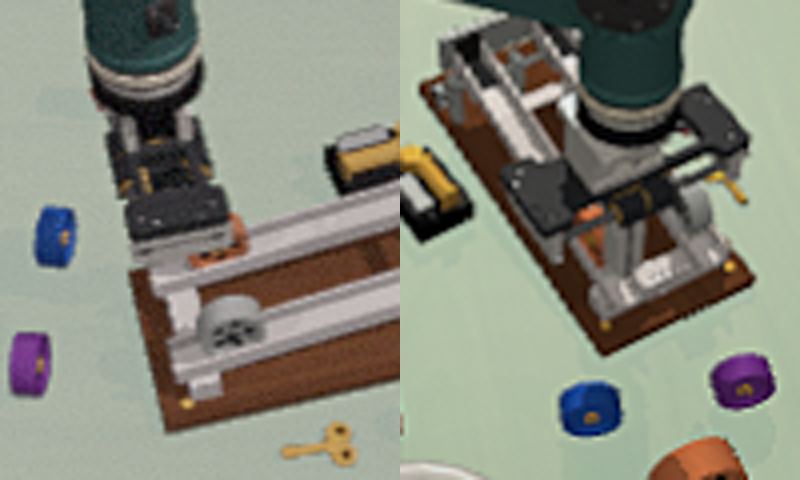

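The wheel has moved 8 mm uphill, but the 7 N back force and 4 N upward show the fingertips rubbing on the channel (wall or pin) as well as pushing the wheel. I'll ease off and raise gradually, staying behind the wheel.

Emit:
drive_tool(
  commands=[
    [-0.03,0,-0.04,0,0,0],
    [-0.02,0,-0.04,0,0,0],
    [0,0,-0.04,0,0,0],
    [0,0,-0.04,0,0,0],
    [0,0,-0.02,0,0,0],
    [0,0,0,0,0,0],
  ],
)

```text
time: 8.88
tool_pos: [0.5525, -0.1383, 0.0256]
ee_rot: [-3.141, -0.001, 1.886]
wrist_force: [-0.8, -0.1, 0.3]
width: 0.0003
finger_force: 0.1
```

```bash
python3 look.py; python3 tip.py | awk 'NR<3||NR>4'
```

```text
t 8.875 tcp gutter [-135.2   39.4  -13.1] [-0.8 -0.1  0.3]
scene 64 [[-121.3, 28.1, 12.5], [-92.3, 33.1, 22.3], [-78.4, 40.4, 42.3]]
side 39 [[-122.0, 35.7, 13.4], [-104.9, 49.5, 42.3], [-80.4, 52.1, 54.4]]
8.975 [ 0.5526 -0.1384  0.0256] [-135.3   39.4  -13. ] [ 0.  -1.2 -0. ]
expected tip px [269 237]
231 [([0.544, -0.151, 0.116], 15), ([0.557, -0.149, 0.11], 11)]
232 [([0.544, -0.151, 0.111], 15), ([0.558, -0.148, 0.104], 11)]
233 [([0.544, -0.153, 0.108], 16), ([0.558, -0.147, 0.097], 10)]
234 [([0.545, -0.149, 0.098], 13), ([0.558, -0.149, 0.095], 11)]
235 [([0.545, -0.151, 0.096], 14), ([0.559, -0.146, 0.085], 9)]
236 [([0.545, -0.152, 0.091], 15), ([0.559, -0.146, 0.079], 9)]
237 [([0.545, -0.153, 0.088], 16), ([0.559, -0.147, 0.076], 10)]
238 [([0.545, -0.151, 0.081], 15), ([0.559, -0.147, 0.071], 10)]
239 [([0.545, -0.153, 0.077], 16), ([0.563, -0.135, 0.049], 10)]
240 [([0.551, -0.131, 0.042], 7), ([0.562, -0.137, 0.046], 9)]
241 [([0.55, -0.134, 0.04], 5), ([0.563, -0.134, 0.037], 11)]
242 [([0.549, -0.138, 0.04], 3), ([0.562, -0.139, 0.038], 9)]
243 [([0.548, -0.145, 0.045], 8), ([0.562, -0.141, 0.036], 9)]
244 [([0.548, -0.145, 0.04], 8), ([0.56, -0.147, 0.038], 11)]
245 [([0.547, -0.149, 0.04], 12), ([0.56, -0.149, 0.036], 13)]
```

The force is gone and the wheel rests on the finger at x of about -100 mm. I'll try a short push at this height to see whether the drag was the walls or pad friction.

Emit:
drive_tool(
  commands=[
    [0.05,0,-0.006,0,0,0],
    [0.05,0,-0.006,0,0,0],
    [0.05,0,-0.006,0,0,0],
  ],
)

```text
time: 9.4
tool_pos: [0.5526, -0.1351, 0.0285]
ee_rot: [3.139, 0.006, 1.885]
wrist_force: [1.3, -5.5, 5.5]
width: 0.0005
finger_force: 3.3
```

```bash
python3 look.py
```

```text
t 9.4 tcp gutter [-131.8   38.4  -10.5] [ 1.3 -5.5  5.5]
scene 68 [[-118.4, 28.3, 12.2], [-94.2, 33.1, 23.9], [-75.7, 42.3, 39.9]]
side 38 [[-117.2, 36.2, 13.5], [-100.5, 47.4, 40.0], [-78.8, 50.8, 50.1]]
```

Contact force is about 5.5 N both along and up, so the cause is pad friction: the vertical face touches at or above wheel-centre height and drags the wheel instead of letting it roll. I'll tilt the tool 22° (tips uphill) and lower it, keeping contact, so the push comes below centre and upward and the wheel can roll with a light push.

Emit:
drive_tool(
  commands=[
    [0,0,0.019,0,0.48,0],
    [0.05,0,0.021,0,0.48,0],
    [0.049,0,0.0235,0,0.48,0],
    [0.048,0,0.026,0,0.48,0],
    [0.0465,0,0.028,0,0.48,0],
    [0.045,0,0.03,0,0.48,0],
    [0.0435,0,0.0325,0,0.48,0],
    [0.042,0,0.0345,0,0.48,0],
    [0,0,0,0,0,0],
  ],
)

```text
time: 10.62
tool_pos: [0.546, -0.1196, 0.0194]
ee_rot: [-3.14, -0.386, 1.884]
wrist_force: [-0.8, -0.3, -0.1]
width: 0.0005
finger_force: 0.2
```

```bash
python3 look.py; cat > tip2.py <<'E'
from h import *
from fit import frame
from scipy.spatial.transform import Rotation as Ro
O,R=frame(.549,0,np.radians(108))
o=get_obs();p=np.array(o["tool_pos"]);T=Ro.from_euler("xyz",o["ee_rot"]).as_matrix()
print(p.round(4),o["ee_rot"].round(3),o["wrist_force"].round(1))
for L in(.037,.041,.045): print("edge gutter",L,((p+T@[.007,0,-L]-O)@R*1000).round(1),"back",((p+T@[-.007,0,-L]-O)@R*1000).round(1))
s=snapshot("side");P=pts(s);G=(P-p)@T*1000;h=cv2.cvtColor(s["image"],cv2.COLOR_BGR2HSV)
m=(s["range_z"]>0)&(abs(G[...,0])<14)&(abs(G[...,1])<15)&(G[...,2]>-80)&(G[...,2]<5)&(h[...,1]<60)
print("finger pts tool frame pct z",np.percentile(G[m],[0,2,10,50,90,96,98,100],axis=0).round(1).tolist(),m.sum())
E
python3 tip2.py
```

```text
t 10.625 tcp gutter [-116.3   39.8  -21.6] [-0.8 -0.3 -0.1]
scene 161 [[-118.1, 28.7, 12.7], [-97.1, 34.2, 35.8], [-76.1, 49.2, 48.0]]
[ 0.5462 -0.1191  0.0202] [-3.141 -0.385  1.886] [ 0.3 -0.9  0.5]
edge gutter 0.037 [-118.6   39.4   16.7] back [-132.2   39.4   13.1]
edge gutter 0.041 [-119.7   39.4   20.6] back [-133.2   39.4   17. ]
edge gutter 0.045 [-120.7   39.4   24.5] back [-134.2   39.4   20.8]
finger pts tool frame pct z [[-13.4, -14.2, -65.7], [-13.4, -13.3, -59.8], [-13.1, -10.9, -41.6], [-10.5, 1.4, -26.2], [-6.5, 11.3, -21.1], [-4.2, 12.2, -20.8], [-3.2, 12.8, -20.6], [-2.2, 13.5, -20.4]] 17
```

The wheel is held at x = -97 mm with no force. Now a short test push along the slope (at this tilt dx:dz = 0.966:0.259).

Emit:
drive_tool(
  commands=[
    [0.03,0,0.008,0,0,0],
    [0.048,0,0.013,0,0,0],
    [0.048,0,0.013,0,0,0],
    [0.048,0,0.013,0,0,0],
    [0.048,0,0.013,0,0,0],
  ],
)

```text
time: 11.4
tool_pos: [0.5436, -0.1104, 0.0217]
ee_rot: [3.141, -0.384, 1.886]
wrist_force: [0.1, -1.7, 0.1]
width: 0.0004
finger_force: 0.4
```

```bash
python3 look.py d -90
```

```text
t 11.4 tcp gutter [-106.6   39.2  -20.4] [ 0.1 -1.7  0.1]
scene 152 [[-108.5, 28.6, 13.5], [-86.6, 34.6, 37.0], [-66.8, 48.5, 48.8]]
```

View pics/d.png

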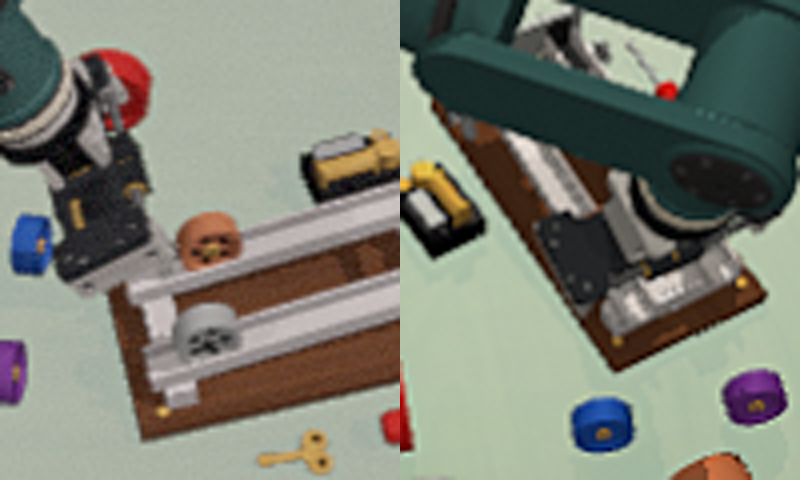

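The push works: the wheel rolls with only about 1 N and is now at x = -87.6 mm, 19 mm ahead of the TCP. The view shows it at left crop (210,240) with the fingers behind it. I'll carry on steadily.

Emit:
drive_tool(
  commands=[
    [0.055,0,0.015,0,0,0],
    [0.065,0,0.017,0,0,0],
    [0.072,0,0.019,0,0,0],
    [0.072,0,0.019,0,0,0],
    [0.072,0,0.019,0,0,0],
    [0.072,0,0.019,0,0,0],
    [0.072,0,0.019,0,0,0],
    [0.072,0,0.019,0,0,0],
    [0.072,0,0.019,0,0,0],
    [0.072,0,0.019,0,0,0],
    [0.072,0,0.019,0,0,0],
    [0.072,0,0.019,0,0,0],
    [0.072,0,0.019,0,0,0],
    [0.072,0,0.019,0,0,0],
    [0.072,0,0.019,0,0,0],
    [0.072,0,0.019,0,0,0],
    [0.072,0,0.019,0,0,0],
    [0.072,0,0.019,0,0,0],
  ],
)

```text
time: 13.75
tool_pos: [0.5274, -0.0608, 0.0283]
ee_rot: [3.142, -0.384, 1.886]
wrist_force: [0.6, -1.1, 0.4]
width: 0.0003
finger_force: 0.4
```

```bash
python3 look.py
```

```text
t 13.75 tcp gutter [-54.   39.3 -20.3] [ 0.6 -1.1  0.4]
scene 146 [[-55.3, 30.1, 12.6], [-34.7, 36.1, 37.5], [-14.0, 49.6, 49.0]]
```

Emit:
drive_tool(
  commands=[
    [0.072,0,0.019,0,0,0],
    [0.072,0,0.019,0,0,0],
    [0.072,0,0.019,0,0,0],
    [0.072,0,0.019,0,0,0],
    [0.072,0,0.019,0,0,0],
    [0.072,0,0.019,0,0,0],
    [0.072,0,0.019,0,0,0],
    [0.072,0,0.019,0,0,0],
    [0.072,0,0.019,0,0,0],
    [0.072,0,0.019,0,0,0],
    [0.072,0,0.019,0,0,0],
    [0.072,0,0.019,0,0,0],
    [0.072,0,0.019,0,0,0],
    [0.072,0,0.019,0,0,0],
    [0.072,0,0.019,0,0,0],
    [0.072,0,0.019,0,0,0],
    [0.072,0,0.019,0,0,0],
    [0.072,0,0.019,0,0,0],
    [0.072,0,0.019,0,0,0],
    [0.072,0,0.019,0,0,0],
  ],
)

```text
time: 16.35
tool_pos: [0.509, -0.0046, 0.0358]
ee_rot: [3.142, -0.384, 1.886]
wrist_force: [0.6, -1.1, 1.4]
width: 0.0008
finger_force: 0.8
```

```bash
python3 look.py
```

```text
t 16.35 tcp gutter [  5.6  39.4 -20.1] [ 0.6 -1.1  1.4]
scene 140 [[6.2, 29.7, 12.8], [26.3, 36.7, 38.4], [46.2, 50.3, 47.8]]
```

Emit:
drive_tool(
  commands=[
    [0.072,0,0.019,0,0,0],
    [0.072,0,0.019,0,0,0],
    [0.072,0,0.019,0,0,0],
    [0.072,0,0.019,0,0,0],
    [0.072,0,0.019,0,0,0],
    [0.072,0,0.019,0,0,0],
    [0.072,0,0.019,0,0,0],
    [0.072,0,0.019,0,0,0],
    [0.072,0,0.019,0,0,0],
    [0.072,0,0.019,0,0,0],
    [0.072,0,0.019,0,0,0],
    [0.072,0,0.019,0,0,0],
    [0.072,0,0.019,0,0,0],
    [0.072,0,0.019,0,0,0],
    [0.065,0,0.017,0,0,0],
    [0.055,0,0.015,0,0,0],
    [0.045,0,0.012,0,0,0],
  ],
)

```text
time: 18.58
tool_pos: [0.4942, 0.0411, 0.0419]
ee_rot: [3.141, -0.384, 1.886]
wrist_force: [-0.2, -1.7, -0.2]
width: 0.0003
finger_force: 0.9
```

```bash
python3 look.py
```

```text
t 18.575 tcp gutter [ 54.   39.4 -19.9] [-0.2 -1.7 -0.2]
scene 129 [[53.6, 30.0, 12.7], [76.2, 36.2, 36.9], [94.2, 51.4, 48.7]]
```

Emit:
drive_tool(
  commands=[
    [0.036,0,0.01,0,0,0],
    [0.036,0,0.01,0,0,0],
    [0.036,0,0.01,0,0,0],
    [0.036,0,0.01,0,0,0],
    [0.036,0,0.01,0,0,0],
    [0.036,0,0.01,0,0,0],
    [0.036,0,0.01,0,0,0],
    [0.036,0,0.01,0,0,0],
    [0.036,0,0.01,0,0,0],
    [0.036,0,0.01,0,0,0],
  ],
)

```text
time: 19.92
tool_pos: [0.4892, 0.0557, 0.0434]
ee_rot: [-3.141, -0.385, 1.886]
wrist_force: [-0.3, -0.5, 0.6]
width: 0.0007
finger_force: 0.0
```

```bash
python3 look.py
```

```text
t 19.925 tcp gutter [ 69.5  39.7 -20.3] [-0.3 -0.5  0.6]
scene 120 [[69.2, 30.9, 12.9], [92.8, 36.4, 36.4], [110.0, 50.1, 48.6]]
```

Emit:
drive_tool(
  commands=[
    [0.03,0,0.008,0,0,0],
    [0.03,0,0.008,0,0,0],
    [0.03,0,0.008,0,0,0],
    [0,0,0,0,0,0],
    [0,0,0,0,0,0],
  ],
)

```text
time: 20.65
tool_pos: [0.4885, 0.0587, 0.044]
ee_rot: [3.142, -0.384, 1.886]
wrist_force: [-0.1, -0.7, -0.7]
width: 0.0006
finger_force: 0.0
```

```bash
python3 look.py
```

```text
t 20.65 tcp gutter [ 72.6  39.4 -20. ] [-0.1 -0.7 -0.7]
scene 127 [[81.6, 29.9, 12.9], [102.5, 37.0, 33.8], [124.8, 49.7, 44.6]]
```

The wheel has dropped into the pocket (centre x of about 103 mm, top about 4 mm lower, no finger force). I'll withdraw downhill, then up.

Emit:
drive_tool(
  commands=[
    [-0.1,0,-0.027,0,0,0],
    [-0.1,0,-0.04,0,0,0],
    [-0.1,0,-0.1,0,0,0],
    [0,0,-0.4,0,0,0],
    [0,0,-0.6,0,0,0],
    [0,0,-0.6,0,0,0],
    [0,0,-0.6,0,0,0],
    [0,0,-0.6,0,0,0],
    [0,0,0,0,0,0],
    [0,0,0,0,0,0],
  ],
)

```text
time: 22.0
tool_pos: [0.5054, 0.0059, 0.1492]
ee_rot: [-3.141, -0.384, 1.886]
wrist_force: [0.2, -0.0, 0.1]
width: 0.0001
finger_force: 0.0
```

```bash
python3 look.py e 70
```

```text
t 22.0 tcp gutter [30.4 39.6 91.2] [ 0.2 -0.   0.1]
scene 139 [[81.6, 30.6, 13.1], [102.1, 36.6, 32.0], [126.0, 49.7, 42.2]]
side 42 [[81.0, 33.1, 13.0], [86.7, 47.5, 24.2], [124.7, 53.6, 36.5]]
```

View pics/e.png

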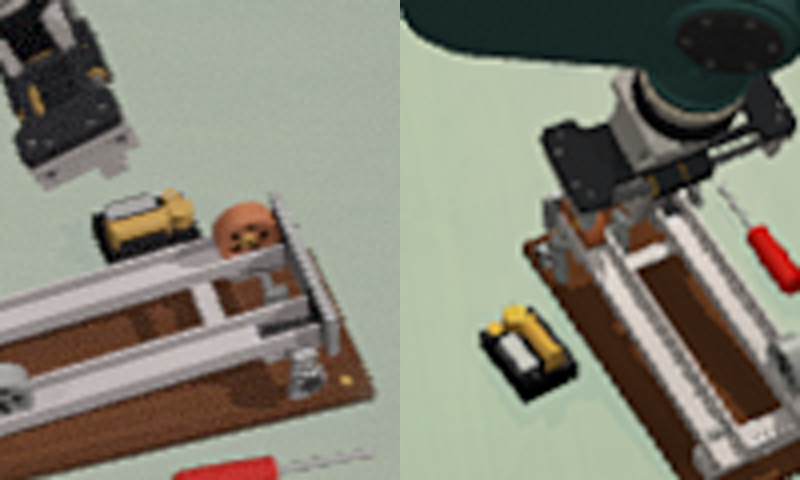

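The copper wheel sits at left crop (247,230), in the pocket against the stop. The gripper is clear, and the steel wheel is still at its low end. Handing in.

```bash
python3 -c "
from bench import close_job
print(close_job())"
```

```text
the job is handed in; nothing more can be done
None
```

The copper wheel is resting in the near start pocket against the stop and the job is handed in at about 22 s; the first 12 mm or so of the push dragged at 5–7 N until I tilted the tool, then it rolled at about 1–2 N, and I saw nothing else move.

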